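# Open the locked glaze-mill jar

## Robot

A 7-joint arm with a two-finger parallel gripper is mounted at the origin on the work surface. World frame = base frame: x ahead of the robot, y to its left, z up, the work surface at z = 0. Lengths are in m, angles in rad, forces in N, time in s.
With the tool pointing down it reaches from about 0.425 to 0.95 m from the base axis. Payload 4.7 kg.
Tool frame: the origin (TCP) lies midway between the tips of the shut fingers; the grasp point (between the pads) lies 19 mm behind it; z points along the fingers, y is the line along which they close (so a half turn about z gives the same grasp; the last joint's range is limited). The gripper opens to 87 mm and grips with 3 to 60 N. Pads are 19 mm wide; open, the fingers measure 117 mm over their backs; the gripper's body (75 mm by 190 mm) begins 51 mm behind the grasp point.
Start: joints at [1.175, 0.469, -0.049, 1.532, 0.024, 1.141, -0.082], TCP at [0.242, -0.63, 0.223] pointing down, gripper open.
Joint ranges: [-2.59, 2.59], [-0.33, 1.99], [-1.39, 1.29], [0.1, 2.45], [-1.04, 4.18], [0.21, 1.99], [-2.66, 2.66]. Speed limits (rad/s): [2.57, 2.57, 3.14, 3.14, 3.14, 3.14, 3.14].

## Interface

Orientations are given as [roll, pitch, yaw] about the fixed x, y, z axes, in that order (R = Rz(yaw) Ry(pitch) Rx(roll)).
In Python, from station import monitor, get_image, camera_model, job_done gives the robot as it stands.
- The arm moves only by the shell command python3 -m jog 'ROWS' [OPENING] [FORCE]. ROWS is JSON, a list that holds one entry, the list of rows, each a list of 4 numbers: the shift along the tool's x, y, z in mm, then the turn about the tool's z in degrees. A call has exactly 10 rows; each row is the pose to reach, as a shift and turn from the pose commanded when the call began, along the tool's axes at that moment; what a row does not reach only later rows make up. A row lasts 1/12 s, in which the tool goes at most 41.7 mm and 7.16 degrees, less where a joint would pass 70% of its speed; a pose out of reach is approached as far as the arm can. A call with a gripper value outside its range is refused whole. OPENING is the closure, from 0 (fully open) to 1 (shut), set as the call begins (- or left out, the last holds). The fingers move at their own pace and stop on an object; FORCE is the grip in N (left out, the last holds). Time passes only in rows, so rows that repeat a pose let the fingers close, or fill a call up. It gives the time, the measured TCP pose, the force and the opening at its end, in the units of the state.
- monitor.sense(): the state, without advancing time (a new reading comes with each control period).
- get_image(name): name is "side" or "top"; returns the picture (480x640x3 uint8, red, green, blue); there is no depth.
- camera_model(name): a dict with "mtx" (3x3 intrinsics, pixels), "D" ([k1, k2, p1, p2, k3] as OpenCV has them; the pictures are not rectified), "world_from_camera" (4x4, takes a point from camera to world coordinates). Camera axes: x right, y down, z forward; pixel columns grow to the right and rows downward; lengths in m; the calibration is good to about 2 mm. A picture is of the moment at which its call begins. camera_model takes no time and is no camera call.
- job_done(): hands the job in, once; it reports no verdict.
The state is a dict: "time_s": time; "qpos": joint angles; "dq": joint speeds; "effort": joint torques, N m; "position": TCP position; "tool_rot": TCP orientation; "contact_force": force on the tool from outside, world axes, zero at the start; "moment": the same for the moment, N m; "opening": finger opening in m.
Only numpy, scipy, OpenCV 4.12 (cv2) and the standard library are available. Lean on these libraries where they do the work, as an engineer would, in place of code of your own. Each camera call takes 0.05 s, during which the arm holds its last target. There are 200 camera calls.

## Task

Open the glaze-mill jar: slide the red safety tab aside, swing the latch lever up until it stands upright, then turn the blue cover anticlockwise, feeling for the place where its hidden lugs let go (it may be anywhere up to a quarter turn), lift it off and set it down, not drop it, handle up and wholly on the round wooden bat. Leave the lever standing up and everything else on the table where it is.

Things in the scene. Friction and masses are not known exactly. Their poses are not given: they have to be found in the camera images.
- stand: fixed grey stand of the glaze-mill jar (base plate 150 x 215 x 14 mm). Origin on the jar's vertical axis at table height; z up; its +y axis points from the jar to the latch post, its +x axis is the way the red safety tab slides. The white jar, 124 mm wide, is fixed on it
- tab (a joint): slide of the red safety tab, m: near 0 = its tongue lies across the lever, 2 mm above it, so that the lever cannot rise; grows as the tab goes to the stand's +x; clear of the lever from 0.023 on; end stop at 0.028. Stiff (about 3 N), stays where it is left
- tab_grip (a point): point in the upright red fin of the safety tab, 27 mm above the tongue's middle plane and 17 mm below the fin's top. Fin: 20 mm along the stand's x, 18 mm thick along its y, 41 mm high; the guide block's top is 32 mm below this point. Axes as the stand's
- lever (a joint): hinge of the latch lever, rad: 0 = flat, its nose between two steel ears on the cover, so that the cover cannot turn or rise; grows as the nose swings up and away from the jar; about 1.57 = upright, end stop 1.9. Stiff hinge: it stays where it is left; lifting it takes about 3 N at the fin
- lever_grip (a point): point in the yellow upright fin near the lever's nose, 16 mm below the fin's top: fin 16 mm thick along the stand's x (pinch it this way), 22 mm along the lever, 38 mm high; the whole lever is 16 mm wide and 79 mm long. The cover's top is 40 mm below this point when the lever is flat. With the lever flat this point is 65 mm from lever_hinge along the stand's -y and 28 mm above it
- lever_hinge (a point): fixed point on the lever's hinge axis (the axis runs along the stand's x), 125 mm from the jar's axis along the stand's +y, 150 mm above the table. Axes as the stand's
- cover_grip (a point): centre of the black bar handle on the loose blue cover; z up when upright, x along the bar. Bar 90 (x) x 24 (y) x 34 mm high, its top 16 mm above this point, the cover's flat top 18 mm below it. The cover is a cap 140 mm wide, its skirt's lower edge 56 mm below this point; 0.3 to 0.5 kg. It turns easily; once free it lifts straight up and must rise 30 mm to clear the neck
- jar_rim (a point): fixed: centre of the jar's rim, under the cover, 130 mm above the table. Three lugs hidden in the skirt hold the cover: turned anticlockwise from above it comes free at some 30 to 80 degrees from its start (differs from jar to jar, cannot be seen), within 6 degrees either side of that angle, and catches again beyond; there is no stop. While caught it can rise only 3 mm
- bat: fixed round wooden board (a potter's bat), 230 mm wide, 14 mm thick; origin at the centre of its underside, on the table
- bowl_mid (a point): terracotta bowl, 150 mm wide, 55 mm high, to be left alone; a point in it, 30 mm above its underside
- mug_mid (a point): blue mug, 80 mm wide, 95 mm high, to be left alone; a point in it, 30 mm above its underside
- cup_mid (a point): white cup, 76 mm wide, 80 mm high, to be left alone; a point in it, 30 mm above its underside
- glazepot_mid (a point): blue glaze pot with white cap, 80 mm wide, 100 mm high, to be left alone; a point in it, 30 mm above its underside
- bottle_mid (a point): clear squeeze bottle with blue cap, 66 mm wide, 190 mm high, to be left alone; a point in it, 30 mm above its underside
- tiles_mid (a point): block of terracotta test tiles, 90 x 90 x 40 mm, to be left alone; a point in it, 30 mm above its underside
- brush_mid (a point): glaze brush, 190 mm long, lying flat, to be left alone; a point 30 mm above its origin at table height
- paddle_mid (a point): light wooden paddle (spatula), 250 mm long, lying flat, to be left alone; a point 30 mm above its origin at table height

How it is judged:
On the way, in this order (a step that is already met when the one before it is completed fails the run):
1. the safety tab is slid clear of the lever (value of joint tab above 0.023 m), for 0.1 s.
2. the latch lever is swung up (value of joint lever above 1.3 rad), for 0.1 s.
3. the cover is lifted off the jar (z of cover_grip in the frame of stand above 0.195 m), for 0.1 s.
At the end, for the whole second after the job is handed in: The cover lies released, flat (within 6 degrees) and handle up on the bat, its centre within 45 mm of the bat's centre; the lever still stands up (above 1.3 rad) (horizontal distance between cover_grip and bat below 0.045 m and z of cover_grip in the frame of bat between 0.064 and 0.075 m and angle between cover_grip's own z axis and vertical below 0.1 rad and value of joint lever above 1.3 rad); the robot touches nothing.
It fails at once if a bystander is moved by more than 30 mm (distance of any of bowl_mid, mug_mid, cup_mid, glazepot_mid, bottle_mid, tiles_mid, brush_mid, paddle_mid from where it was at the start of the episode above 0.03 m).
It fails at once if the cover is dropped: let go away from the jar more than 40 mm above where it would lie on the bat (horizontal distance between cover_grip and stand above 0.08 m and height (world z) of cover_grip above 0.11 m and contact force between the fingers and cover below 0.01 N).
It also fails if it takes over 72 s, if anything falls off the work surface, if the arm or the gripper's body presses on something with over 40 N, if the wrist force passes 120 N, or if a joint passes its speed limit or range.

## Working session

There is one attempt and no reset: what is moved stays moved. The work goes in short steps, Python scripts to look and compute and a shell command to move; the robot and the scene stay as the last step left them, time stands still between calls to the robot, and variables do not carry over. Pictures are saved under pics/ and viewed, on a budget of 10 in all, crops included, one or two more only if the job needs it, and the job is handed in when it is done.

```bash
mkdir -p pics; ls
python3 - <<'E'
from station import monitor,get_image,camera_model
import cv2,numpy as np
for n in("side","top"):
    cv2.imwrite(f"pics/{n}0.png",get_image(n)[:,:,::-1])
    m=camera_model(n);print(n,np.round(m["mtx"],1).tolist(),m["D"],np.round(m["world_from_camera"],3).tolist())
print(monitor.sense())
E
```

```text
pics
side [[535.2, 0.0, 328.4], [0.0, 535.2, 226.5], [0.0, 0.0, 1.0]] [-0.05024273  0.          0.          0.          0.        ] [[-0.713, -0.413, 0.567, -0.235], [-0.701, 0.404, -0.588, 0.783], [0.014, -0.817, -0.577, 0.88], [0.0, 0.0, 0.0, 1.0]]
top [[436.6, 0.0, 314.7], [0.0, 436.6, 230.3], [0.0, 0.0, 1.0]] [0.02682609 0.         0.         0.         0.        ] [[-0.026, -0.988, 0.15, 0.362], [-1.0, 0.026, -0.002, 0.04], [-0.002, -0.15, -0.989, 1.183], [0.0, 0.0, 0.0, 1.0]]
{'time_s': 0.1, 'qpos': array([ 1.1751113 ,  0.46935406, -0.04859468,  1.53355312,  0.02413567,
        1.14104056, -0.0823136 ]), 'dq': array([-0.0011741 , -0.00273255,  0.00036073, -0.00192341, -0.00011415,
       -0.00065044,  0.00200709]), 'effort': array([ 5.20110025e-04, -5.09170282e+01, -8.11044895e-02, -2.36827433e+01,
       -6.14944682e-02,  3.44619155e-02,  7.47061881e-05]), 'position': array([ 0.24187403, -0.62959611,  0.22161797]), 'tool_rot': array([-3.13982692e+00,  9.52793727e-05,  3.66814705e-01]), 'contact_force': array([ 1.36105231, -0.10453308,  0.13516609]), 'moment': array([-0.0229352 ,  0.00688854,  0.00789508]), 'opening': 0.08691390371640177}
```

View pics/side0.png

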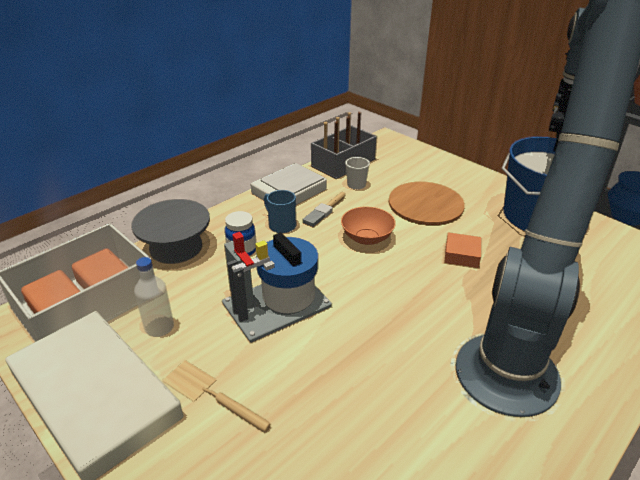

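View pics/top0.png

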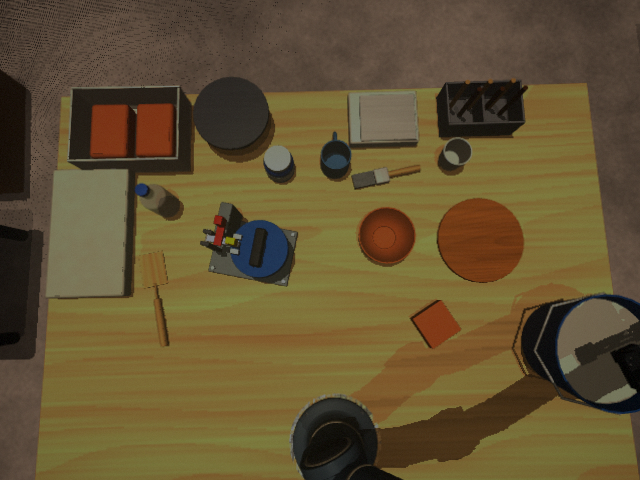

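The side view shows the jar at about (290,270), with the lever's yellow fin at (262,250) and the red fin at (239,245). The bat is at (427,202). In the top view the cover is at (261,249), the yellow fin at (232,240), the red tab at (219,225) and the bat at (480,240). Next I'll measure these and crop in close.

```bash
cat > h.py <<'E'
import cv2,numpy as np
from station import monitor,get_image,camera_model
def ray(n,px):
    m=camera_model(n);T=m["world_from_camera"]
    p=cv2.undistortPoints(np.float64(px).reshape(-1,1,2),m["mtx"],np.array(m["D"])).reshape(-1,2)
    d=np.c_[p,np.ones(len(p))]@T[:3,:3].T
    return T[:3,3],d
def onz(n,px,z):
    c,d=ray(n,px);return c+d*((z-c[2])/d[:,2])[:,None]
def tri(pa,pb):
    c1,d1=ray("top",pa);c2,d2=ray("side",pb);d1=d1[0];d2=d2[0]
    s=np.linalg.lstsq(np.c_[d1,-d2],c2-c1,rcond=None)[0]
    a=c1+s[0]*d1;b=c2+s[1]*d2;return (a+b)/2,np.linalg.norm(a-b)
def mask(im,lo,hi,roi):
    h=cv2.cvtColor(im,cv2.COLOR_RGB2HSV);m=cv2.inRange(h,lo,hi)
    z=np.zeros_like(m);x0,y0,x1,y1=roi;z[y0:y1,x0:x1]=m[y0:y1,x0:x1];return z
def blobs(m,k=15):
    c,_=cv2.findContours(m,cv2.RETR_EXTERNAL,cv2.CHAIN_APPROX_NONE)
    return sorted([x for x in c if cv2.contourArea(x)>=k],key=cv2.contourArea)[::-1]
E
python3 - <<'E'
from h import *
t=get_image("top");s=get_image("side")
# cover, top view
b=blobs(mask(t,(100,120,50),(125,255,255),(225,210,300,290)))[0]
hull=cv2.convexHull(b)
e=cv2.minEnclosingCircle(hull);print("cover px",e)
P=onz("top",hull.reshape(-1,2),.138)[:,:2].astype(np.float32);print("cover top circle",cv2.minEnclosingCircle(P))
bar=blobs(mask(t,(0,0,0),(180,255,45),(240,222,285,275)))
for x in bar[:2]:
    r=cv2.minAreaRect(onz("top",x.reshape(-1,2),.172)[:,:2].astype(np.float32));print("bar",r,cv2.boxPoints(r).round(3).tolist())
b=blobs(mask(t,(3,120,60),(18,255,255),(425,190,535,290)))[0]
P=onz("top",b.reshape(-1,2),.014)[:,:2].astype(np.float32);print("bat",cv2.minEnclosingCircle(P),cv2.fitEllipse(P))
for n,im,roi in(("top",t,(195,200,250,265)),("side",s,(220,225,280,285))):
    for nm,lo,hi in(("red",(0,150,80),(5,255,255)),("yel",(22,150,80),(35,255,255))):
        if nm=="yel" and n=="top": roi=(222,230,243,250)
        for x in blobs(mask(im,lo,hi,roi),6)[:3]:print(n,nm,cv2.contourArea(x),cv2.boundingRect(x),np.round(cv2.minAreaRect(x)[0],1))
a=cv2.resize(t[200:300,195:305],None,fx=5,fy=5,interpolation=2)
c=cv2.resize(s[220:345,215:335],None,fx=4,fy=4,interpolation=2)
o=np.zeros((500,a.shape[1]+c.shape[1],3),np.uint8);o[:500,:550]=a;o[:500,550:]=c
o=cv2.resize(o,(800,int(500*800/o.shape[1])))
cv2.imwrite("pics/crop.png",o[:,:,::-1]);print(o.shape)
E
```

```text
cover px ((258.767333984375, 248.39108276367188), 28.754947662353516)
cover top circle ((0.4803733229637146, 0.17302900552749634), 0.06899727135896683)
bar ((0.47813931107521057, 0.16958066821098328), (0.030982138589024544, 0.09117132425308228), 78.4974136352539) [[0.4300000071525574, 0.16300000250339508], [0.5199999809265137, 0.14499999582767487], [0.5260000228881836, 0.17599999904632568], [0.43700000643730164, 0.1940000057220459]]
bar ((0.42858996987342834, 0.1255408078432083), (0.029973091557621956, 0.027680465951561928), 89.13712310791016) [[0.41499999165534973, 0.11100000143051147], [0.44200000166893005, 0.10999999940395355], [0.4429999887943268, 0.14000000059604645], [0.41499999165534973, 0.14100000262260437]]
bat ((0.5041196346282959, -0.4060719907283783), 0.11808446049690247) ((0.5026993155479431, -0.40671563148498535), (0.2267383188009262, 0.22844576835632324), 159.20553588867188)
top red 107.5 (214, 226, 10, 20) [218.3 235.7]
top red 44.0 (214, 216, 9, 9) [217.7 219.6]
top yel 44.5 (225, 237, 10, 8) [229.6 240.3]
side red 256.0 (233, 232, 21, 34) [241.  249.7]
side yel 152.0 (255, 241, 13, 19) [261.4 249.9]
(388, 800, 3)
```

View pics/crop.png

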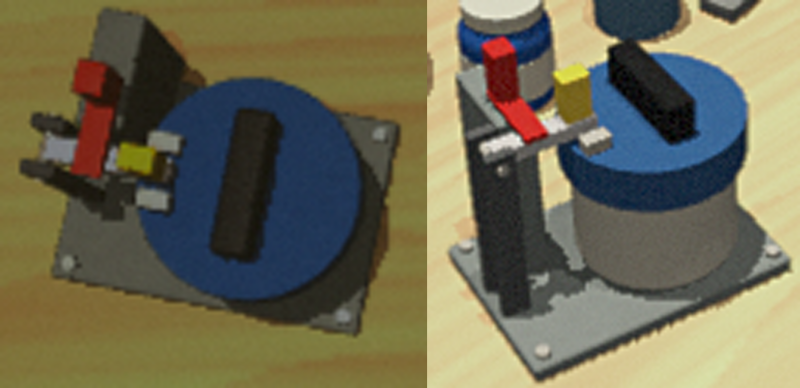

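The crop shows the lever pointing left and slightly up, at about 10.5° from the stand's plate edges. The red fin is on the +x side of it, and the tongue lies across the lever.

```bash
cat >> h.py <<'E'
from scipy.spatial.transform import Rotation as Ro
C=np.array([.481,.173]);A=-.185
def st(x,y,z): # stand -> world
    c,s=np.cos(A),np.sin(A);return np.array([C[0]+c*x-s*y,C[1]+s*x+c*y,z])
def inst(p):
    c,s=np.cos(A),np.sin(A);d=np.array(p[:2])-C;return np.round([c*d[0]+s*d[1],-s*d[0]+c*d[1],p[2]],4)
def go(p,yaw):
    S=monitor.sense();R=Ro.from_euler("xyz",S["tool_rot"])
    d=R.inv().apply(np.array(p)-S["position"])*1000
    w=(yaw-S["tool_rot"][2]+np.pi)%(2*np.pi)-np.pi
    print("t",round(S["time_s"],2),"shift",d.round(1),"turn",round(-np.degrees(w),1))
E
python3 - <<'E'
from h import *
for n,a,b in(("redtop",(220,219.4),(237.5,234.5)),("yeltop",(230.3,240.5),(262,244.1))):
    p,e=tri(a,b);print(n,p.round(4),round(e,4),inst(p))
print("yel z=.194",inst(onz("top",[(230.3,240.5)],.194)[0]),inst(onz("side",[(262,244.1)],.194)[0]))
for z in(.200,.204,.208):print("red",z,inst(onz("top",[(220,219.4)],z)[0]),inst(onz("side",[(237.5,234.5)],z)[0]))
go([.50,.27,.30],1.386)
E
```

```text
redtop [0.5422 0.2538 0.2035] 0.0045 [0.0453 0.0907 0.2035]
yeltop [0.4929 0.2307 0.1929] 0.0001 [0.0011 0.0589 0.1929]
yel z=.194 [0.001  0.0587 0.194 ] [-0.0003  0.0595  0.194 ]
red 0.2 [0.0444 0.0896 0.2   ] [0.0518 0.0901 0.2   ]
red 0.204 [0.0439 0.0887 0.204 ] [0.0467 0.0924 0.204 ]
red 0.208 [0.0433 0.0877 0.208 ] [0.0416 0.0946 0.208 ]
t 0.2 shift [ 563.6 -747.4  -77.2] turn -58.4
```

The yellow fin top reads (1, 59, 193) mm in the stand frame against an expected (0, 60, 194), so the frame is good. The red fin sits at about (45, 90), top at 204 mm.

```bash
python3 -m jog '[[[0,0,-40,0],[0,0,-80,0],[0,0,-120,0],[0,0,-140,0],[40,-20,-140,-7],[78,-38,-140,-14],[115,-57,-140,-21],[152,-76,-140,-28],[190,-94,-140,-35],[227,-112,-140,-42]]]' 0.5
python3 -c "
from h import *
go([.52,-.1,.36],1.386);go(st(.045,.09,.30),1.386)"
```

```text
time_s: 1.03
position: [0.4126, -0.4447, 0.3626]
tool_rot: [3.142, 0.0, 1.106]
contact_force: [0.6, -0.5, 0.5]
opening: 0.0443
t 1.03 shift [356.2 -58.6   2.5] turn -16.1
t 1.03 shift [ 681.7 -197.5   62.4] turn -16.1
```

```bash
python3 -m jog '[[[36,-6,0,-6],[72,-12,0,-12],[108,-18,0,-16],[144,-24,0,-16],[180,-30,0,-16],[216,-36,0,-16],[252,-42,0,-16],[288,-48,0,-16],[324,-54,0,-16],[356,-59,0,-16]]]' >/dev/null
python3 -m jog '[[[37,0,0,0],[74,0,0,0],[111,0,0,0],[148,0,0,0],[185,0,0,0],[222,0,0,0],[259,0,0,0],[296,0,0,0],[330,0,0,0],[340,0,0,0]]]'
python3 -c "
from h import *
go(st(.045,.09,.26),A+np.pi/2);go(st(.045,.09,.171),A+np.pi/2);print(monitor.sense()['qpos'])"
```

```text
time_s: 2.7
position: [0.5841, 0.2378, 0.3619]
tool_rot: [-3.139, -0.004, 1.387]
contact_force: [-1.9, 0.0, -0.6]
opening: 0.0435
t 2.7 shift [  7.  -44.1 102.1] turn 0.1
t 2.7 shift [  6.7 -43.9 191.1] turn 0.1
[ 0.02704381  0.38961194 -0.68235869  1.41729185  0.24054533  1.41929393
 -0.83839716]
```

```bash
python3 -m jog '[[[3,-20,20,0],[7,-44,40,0],[7,-44,70,0],[7,-44,100,0],[7,-44,130,0],[7,-44,150,0],[7,-44,165,0],[7,-44,180,0],[7,-44,190,0],[7,-44,190,0]]]'
python3 -c "
from h import *
go(st(.045,.09,.171),A+np.pi/2)
cv2.imwrite('pics/g1.png',cv2.resize(get_image('side')[180:340,180:350],None,fx=3,fy=3)[:,:,::-1])"
```

```text
time_s: 3.53
position: [0.5425, 0.2451, 0.1702]
tool_rot: [-3.138, 0.003, 1.379]
contact_force: [-0.2, -0.2, 0.3]
opening: 0.0437
t 3.53 shift [ 7.8 -2.2 -0.8] turn -0.4
```

View pics/g1.png

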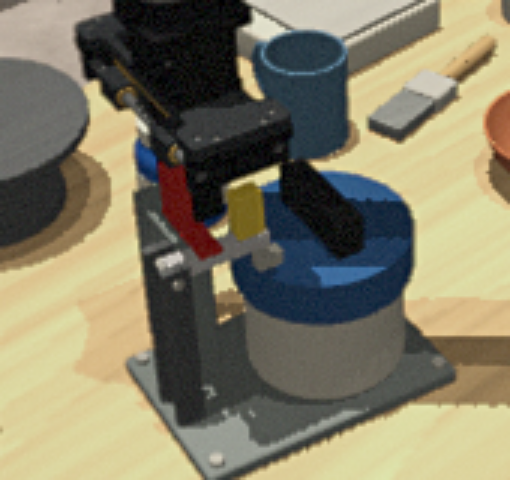

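The fingers are down at the red fin at about (175,190) in the crop, roughly 8 mm short in +y. Correct that, then close.

```bash
python3 -m jog '[[[4,-1,0,0],[7,-2,0,0],[7,-2,0,0],[7,-2,0,0],[7,-2,0,0],[7,-2,0,0],[7,-2,0,0],[7,-2,0,0],[7,-2,0,0],[7,-2,0,0]]]'
python3 -m jog '[[[0,0,0,0],[0,0,0,0],[0,0,0,0],[0,0,0,0],[0,0,0,0],[0,0,0,0],[0,0,0,0],[0,0,0,0],[0,0,0,0],[0,0,0,0]]]' 1 15
python3 -c "
from h import *
go(st(.045,.09,.171),A+np.pi/2)"
```

```text
time_s: 4.42
position: [0.543, 0.2538, 0.1725]
tool_rot: [3.142, 0.0, 1.379]
contact_force: [0.0, -0.7, 0.4]
opening: 0.0437
time_s: 5.25
position: [0.5428, 0.2539, 0.1725]
tool_rot: [-3.141, 0.0, 1.379]
contact_force: [-0.3, 1.0, 0.3]
opening: 0.0201
t 5.25 shift [-0.9 -0.8  1.5] turn -0.4
```

```bash
python3 -m jog '[[[0,4,0,0],[0,8,0,0],[0,12,0,0],[0,16,0,0],[0,20,0,0],[0,23,0,0],[0,25,0,0],[0,27,0,0],[0,27,0,0],[0,27,0,0]]]'
python3 -c "
from h import *
go(st(.045+.027,.09,.171),A+np.pi/2)"
```

```text
time_s: 6.08
position: [0.5693, 0.2482, 0.1725]
tool_rot: [-3.141, 0.001, 1.379]
contact_force: [-4.1, -2.4, 3.0]
opening: 0.0198
t 6.08 shift [-0.1 -1.   1.5] turn -0.4
```

```bash
python3 -m jog '[[[0,0,0,0],[0,0,0,0],[0,0,0,0],[0,0,0,0],[0,0,-20,0],[0,0,-45,0],[0,0,-65,0],[0,0,-65,0],[0,0,-65,0],[0,0,-65,0]]]' 0.5
python3 -c "
from h import *
go(st(0,.06,.161),A+np.pi/2)"
```

```text
time_s: 6.92
position: [0.5693, 0.2484, 0.2368]
tool_rot: [-3.141, 0.001, 1.379]
contact_force: [0.0, 0.1, -0.1]
opening: 0.0434
t 6.92 shift [-30.8 -72.7  75.9] turn -0.4
```

```bash
python3 -m jog '[[[-15,-35,0,0],[-31,-73,0,0],[-31,-73,0,0],[-31,-73,15,0],[-31,-73,35,0],[-31,-73,50,0],[-31,-73,60,0],[-31,-73,68,0],[-31,-73,74,0],[-31,-73,74,0]]]'
python3 -c "
from h import *
go(st(0,.06,.161),A+np.pi/2)
cv2.imwrite('pics/g2.png',cv2.resize(get_image('side')[180:340,180:350],None,fx=3,fy=3)[:,:,::-1])"
```

```text
time_s: 7.75
position: [0.4914, 0.2319, 0.1623]
tool_rot: [-3.14, 0.001, 1.379]
contact_force: [-0.4, -0.5, -0.6]
opening: 0.0432
t 7.75 shift [0.2 0.7 1.3] turn -0.4
```

View pics/g2.png

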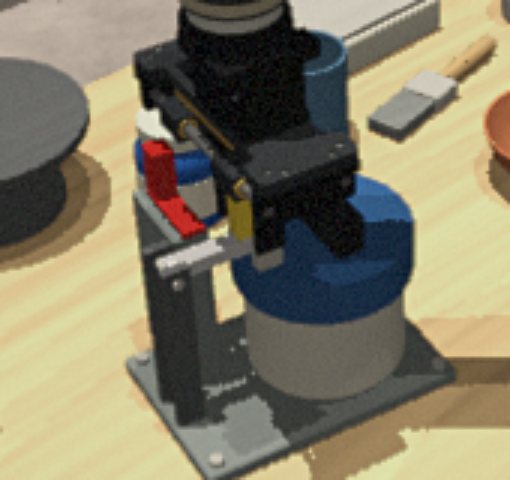

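The tab is clear of the lever and the fingers straddle the yellow fin (at about (240,215) in the crop). Now grip it and swing on the arc.

```bash
python3 -m jog '[[[0,0,0,0],[0,0,0,0],[0,0,0,0],[0,0,0,0],[0,0,0,0],[0,0,0,0],[0,0,0,0],[0,0,0,0],[0,0,0,0],[0,0,0,0]]]' 1 15
python3 -m jog '[[[3,0,-5.5,0],[6.4,0,-10.8,0],[10.3,0,-15.7,0],[14.5,0,-20.3,0],[19.2,0,-24.5,0],[24.2,0,-28.3,0],[29.5,0,-31.6,0],[35.1,0,-34.5,0],[35.1,0,-34.5,0],[35.1,0,-34.5,0]]]'
python3 -c "
from h import *
go(st(0,.06,.161),A+np.pi/2)"
```

```text
time_s: 8.63
position: [0.4959, 0.2318, 0.1644]
tool_rot: [3.135, -0.003, 1.377]
contact_force: [8.3, -0.1, -3.3]
opening: 0.0162
time_s: 9.47
position: [0.5028, 0.2634, 0.199]
tool_rot: [3.135, 0.002, 1.375]
contact_force: [7.1, -5.6, 2.0]
opening: 0.0163
t 9.47 shift [-32.9  -4.7  38. ] turn -0.6
```

```bash
python3 -m jog '[[[5.9,1,-2.4,0],[11.8,2,-4.2,0],[18,3,-5.5,0],[24.2,4,-6.3,0],[30.5,4,-6.5,0],[36.8,4,-6.2,0],[43,4,-5.3,0],[49.1,4,-3.9,0],[49.1,4,-3.9,0],[49.1,4,-3.9,0]]]'
python3 -m jog '[[[3,0,1,0],[6,0,2,0],[9,0,3.2,0],[12,0,4.4,0],[15,0,6,0],[17.4,0,7.3,0],[17.4,0,7.3,0],[17.4,0,7.3,0],[17.4,0,7.3,0],[17.4,0,7.3,0]]]'
python3 -c "
from h import *
print(inst(monitor.sense()['position']))
cv2.imwrite('pics/g3.png',cv2.resize(get_image('side')[160:320,180:350],None,fx=3,fy=3)[:,:,::-1])"
```

```text
time_s: 10.3
position: [0.5139, 0.314, 0.2021]
tool_rot: [3.138, -0.001, 1.378]
contact_force: [4.1, -1.8, 0.7]
opening: 0.0162
time_s: 11.13
position: [0.5175, 0.3304, 0.1946]
tool_rot: [3.138, -0.001, 1.377]
contact_force: [5.6, -2.6, 0.4]
opening: 0.0156
[0.007  0.1614 0.1946]
```

View pics/g3.png

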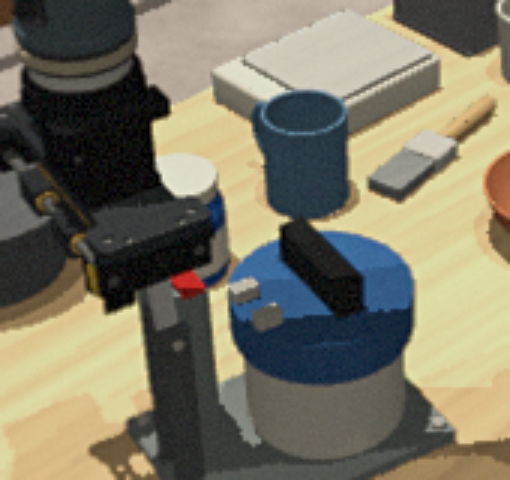

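The lever now stands up: the yellow fin is at the gripper, about (92,280), and the cover's ears are free. Release, rise, and re-measure the cover centre with the view unobstructed.

```bash
python3 -m jog '[[[0,0,0,0],[0,0,0,0],[0,0,0,0],[0,0,0,0],[0,0,-20,0],[0,0,-50,0],[0,0,-80,0],[0,0,-100,0],[0,20,-100,0],[0,60,-100,7]]]' 0.35
python3 -m jog '[[[0,35,0,7],[0,60,0,14],[0,60,0,21],[0,60,0,28],[0,60,0,35],[0,60,0,42],[0,60,0,49],[0,60,0,56],[0,60,0,63],[0,60,0,70]]]'
python3 - <<'E'
from h import *
print(monitor.sense()["position"],monitor.sense()["tool_rot"],monitor.sense()['opening'])
t=get_image("top");s=get_image("side")
for n,im,roi,roib in(("top",t,(200,200,305,290),(235,215,290,280)),("side",s,(255,230,325,300),(265,228,310,275))):
    b=blobs(mask(im,(100,100,30),(125,255,255),roi))
    h=np.vstack(b[:2]) if n=="side" else b[0]
    P=onz(n,cv2.convexHull(h).reshape(-1,2),.138)[:,:2].astype(np.float32)
    print(n,"cover",cv2.minEnclosingCircle(P))
    for x in blobs(mask(im,(0,0,0),(180,255,45),roib))[:1]:
        r=cv2.minAreaRect(onz(n,x.reshape(-1,2),.172)[:,:2].astype(np.float32));print("bar",r)
# base plate bolts / yellow
for n,im,roi in(("top",t,(190,200,250,260)),("side",s,(180,200,280,290))):
    for x in blobs(mask(im,(22,120,60),(35,255,255),roi),6)[:2]:print(n,"yel",cv2.contourArea(x),cv2.boundingRect(x))
a=cv2.resize(t[195:295,195:305],None,fx=5,fy=5,interpolation=2)[:,:400]
a=cv2.resize(t[200:300,200:300],(400,400),interpolation=2);c=cv2.resize(s[220:320,215:315],(400,400),interpolation=2)
cv2.imwrite("pics/g4.png",np.hstack([a,c])[:,:,::-1])
E
```

```text
time_s: 12.02
position: [0.57, 0.3246, 0.2983]
tool_rot: [3.141, -0.005, 1.265]
contact_force: [0.8, 1.4, 0.3]
opening: 0.0561
time_s: 12.85
position: [0.6304, 0.3023, 0.2944]
tool_rot: [-3.141, 0.001, 0.031]
contact_force: [-0.1, -0.3, 0.2]
opening: 0.0565
[0.63038937 0.30227755 0.29437495] [-3.14072180e+00  8.40286835e-04  3.05893949e-02] 0.056468660486859334
top cover ((0.500363290309906, 0.14466845989227295), 0.05752387270331383)
bar ((0.47933316230773926, 0.16165131330490112), (0.1270102858543396, 0.15097756683826447), 89.03156280517578)
side cover ((0.46492522954940796, 0.18427714705467224), 0.08770551532506943)
bar ((0.46659326553344727, 0.18607613444328308), (0.0403992123901844, 0.11802388727664948), 78.04778289794922)
side yel 222.0 (208, 242, 22, 18)
```

View pics/g4.png

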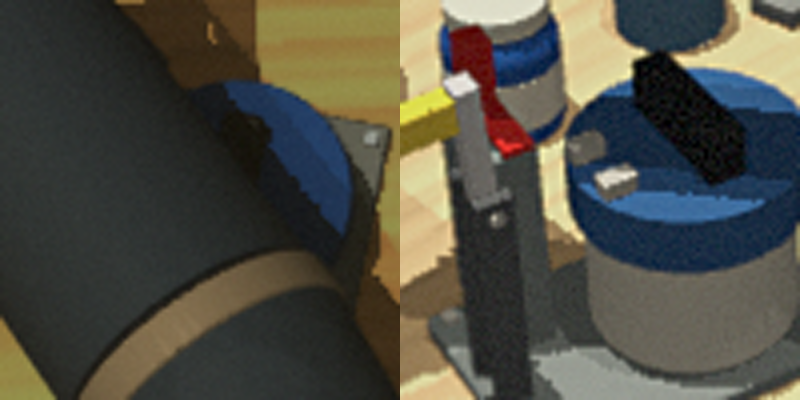

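The lever stands upright with the tab clear. Combining the arm contacts and the images gives a jar axis of about (0.4825, 0.1735) and a stand yaw of about -0.205. Now to the cover.

```bash
sed -i 's/^C=.*/C=np.array([.4825,.1735]);A=-.205/' h.py; python3 -c "
from h import *
go(st(0,0,.24),A)"
```

```text
t 12.95 shift [-152.6  123.2   54.5] turn 13.9
```

```bash
python3 -m jog '[[[-25,20,0,7],[-51,41,0,14],[-76,62,0,14],[-102,82,0,14],[-127,103,0,14],[-153,123,0,14],[-153,123,20,14],[-153,123,50,14],[-153,123,70,14],[-153,123,70,14]]]'
python3 -c "
from h import *
go(st(0,0,.145),A)"
```

```text
time_s: 13.78
position: [0.4795, 0.172, 0.2209]
tool_rot: [3.137, 0.007, -0.205]
contact_force: [-1.2, 0.3, -0.3]
opening: 0.0566
t 13.78 shift [ 3.2 -2.4 75.9] turn -0.0
```

```bash
python3 -m jog '[[[2,-1,0,0],[2,-1,15,0],[2,-1,30,0],[2,-1,45,0],[2,-1,55,0],[2,-1,65,0],[2,-1,72,0],[2,-1,75,0],[2,-1,75,0],[2,-1,75,0]]]'
python3 -m jog '[[[0,0,0,0],[0,0,0,0],[0,0,0,0],[0,0,0,0],[0,0,0,0],[0,0,0,0],[0,0,0,0],[0,0,0,0],[0,0,0,0],[0,0,0,0]]]' 1 30
python3 -c "
from h import *
go(st(0,0,.145),A);print(monitor.sense()['moment'])"
```

```text
time_s: 14.62
position: [0.4851, 0.1737, 0.1501]
tool_rot: [-3.141, -0.001, -0.209]
contact_force: [-0.3, -0.0, 0.0]
opening: 0.0566
time_s: 15.45
position: [0.4847, 0.1731, 0.1497]
tool_rot: [3.141, -0.0, -0.209]
contact_force: [-0.8, -1.3, 3.2]
opening: 0.0239
t 15.45 shift [-2.2  0.1  4.7] turn -0.2
[-0.4393928   0.20031006  0.07712022]
```

The bar is gripped (23.9 mm). Turn anticlockwise 30°, then test a lift.

```bash
python3 -m jog '[[[0,0,0,-4],[0,0,0,-8],[0,0,0,-12],[0,0,0,-16],[0,0,0,-20],[0,0,0,-24],[0,0,0,-28],[0,0,0,-30],[0,0,0,-30],[0,0,0,-30]]]'
python3 -m jog '[[[0,0,-1,0],[0,0,-2,0],[0,0,-3,0],[0,0,-4,0],[0,0,-5,0],[0,0,-6,0],[0,0,-6,0],[0,0,-6,0],[0,0,-6,0],[0,0,-6,0]]]'
```

```text
time_s: 16.28
position: [0.4847, 0.1736, 0.1497]
tool_rot: [-3.142, -0.0, 0.314]
contact_force: [-1.1, 0.4, 2.5]
opening: 0.0235
time_s: 17.12
position: [0.4842, 0.1733, 0.1529]
tool_rot: [-3.14, 0.001, 0.315]
contact_force: [6.1, 3.9, -22.7]
opening: 0.0234
```

Still caught: it rose 3.2 mm and then the force built to 23 N. I'll keep a slight upward bias and step round.

```bash
python3 -m jog '[[[0,0,1,0],[0,0,1,-1],[0,0,1,-2],[0,0,1,-3],[0,0,1,-4],[0,0,1,-5],[0,0,1,-5],[0,0,1,-5],[0,0,1,-5],[0,0,1,-5]]]' - 40
python3 -m jog '[[[0,0,0,-1],[0,0,0,-2],[0,0,0,-3],[0,0,0,-4],[0,0,0,-5],[0,0,0,-5],[0,0,0,-5],[0,0,0,-5],[0,0,0,-5],[0,0,0,-5]]]'
```

```text
time_s: 17.95
position: [0.4831, 0.1723, 0.1529]
tool_rot: [-3.142, 0.004, 0.401]
contact_force: [3.1, 1.2, -25.8]
opening: 0.0238
time_s: 18.78
position: [0.4829, 0.1716, 0.1529]
tool_rot: [3.141, 0.005, 0.489]
contact_force: [1.8, -0.3, -24.4]
opening: 0.0238
```

```bash
python3 -m jog '[[[0,0,0,-1],[0,0,0,-2],[0,0,0,-3],[0,0,0,-4],[0,0,0,-5],[0,0,0,-5],[0,0,0,-5],[0,0,0,-5],[0,0,0,-5],[0,0,0,-5]]]'
python3 -m jog '[[[0,0,0,-1],[0,0,0,-2],[0,0,0,-3],[0,0,0,-4],[0,0,0,-5],[0,0,0,-5],[0,0,0,-5],[0,0,0,-5],[0,0,0,-5],[0,0,0,-5]]]'
```

```text
time_s: 19.62
position: [0.483, 0.1712, 0.1529]
tool_rot: [3.141, 0.006, 0.576]
contact_force: [1.5, -0.9, -24.4]
opening: 0.0239
time_s: 20.45
position: [0.4832, 0.1711, 0.153]
tool_rot: [3.141, 0.005, 0.663]
contact_force: [2.7, -1.3, -24.4]
opening: 0.0238
```

```bash
python3 -m jog '[[[0,0,0,-1],[0,0,0,-2],[0,0,0,-3],[0,0,0,-4],[0,0,0,-5],[0,0,0,-5],[0,0,0,-5],[0,0,0,-5],[0,0,0,-5],[0,0,0,-5]]]'
python3 -m jog '[[[0,0,0,-1],[0,0,0,-2],[0,0,0,-3],[0,0,0,-4],[0,0,0,-5],[0,0,0,-5],[0,0,0,-5],[0,0,0,-5],[0,0,0,-5],[0,0,0,-5]]]'
```

```text
time_s: 21.28
position: [0.4834, 0.1709, 0.153]
tool_rot: [3.141, 0.005, 0.75]
contact_force: [2.6, -0.6, -25.5]
opening: 0.0237
time_s: 22.12
position: [0.4836, 0.1708, 0.1531]
tool_rot: [3.142, 0.005, 0.837]
contact_force: [3.0, -1.4, -26.5]
opening: 0.0238
```

Now at 60° from the start, still caught.

```bash
python3 -m jog '[[[0,0,0,-1],[0,0,0,-2],[0,0,0,-3],[0,0,0,-4],[0,0,0,-5],[0,0,0,-5],[0,0,0,-5],[0,0,0,-5],[0,0,0,-5],[0,0,0,-5]]]'
python3 -m jog '[[[0,0,0,-1],[0,0,0,-2],[0,0,0,-3],[0,0,0,-4],[0,0,0,-5],[0,0,0,-5],[0,0,0,-5],[0,0,0,-5],[0,0,0,-5],[0,0,0,-5]]]'
```

```text
time_s: 22.95
position: [0.484, 0.1711, 0.1532]
tool_rot: [-3.141, 0.004, 0.924]
contact_force: [4.3, -0.7, -25.4]
opening: 0.0237
time_s: 23.78
position: [0.4851, 0.1731, 0.1553]
tool_rot: [3.14, 0.0, 1.013]
contact_force: [3.5, -2.9, -11.5]
opening: 0.0236
```

The force dropped and it rose 2 mm at about 70°, so it is letting go. Go 3° further and lift gently.

```bash
python3 -m jog '[[[0,0,0,-1],[0,0,0,-2],[0,0,0,-3],[0,0,0,-3],[0,0,-1,-3],[0,0,-2,-3],[0,0,-3,-3],[0,0,-4,-3],[0,0,-4,-3],[0,0,-4,-3]]]'
```

```text
time_s: 24.62
position: [0.4848, 0.1736, 0.1588]
tool_rot: [3.141, -0.0, 1.065]
contact_force: [0.1, 0.9, -3.4]
opening: 0.024
```

It is free: z is +9 mm with only the cover's weight on the wrist. Lift straight up.

```bash
python3 -m jog '[[[0,0,-5,0],[0,0,-10,0],[0,0,-16,0],[0,0,-24,0],[0,0,-34,0],[0,0,-46,0],[0,0,-60,0],[0,0,-75,0],[0,0,-90,0],[0,0,-100,0]]]'
python3 -c "
from h import *
S=monitor.sense();print(S['qpos'])
go([.503,-.406,.26],S['tool_rot'][2])
cv2.imwrite('pics/g5.png',get_image('side')[:,:,::-1])"
```

```text
time_s: 25.45
position: [0.4853, 0.174, 0.2613]
tool_rot: [3.139, -0.002, 1.065]
contact_force: [1.0, 0.9, -3.0]
opening: 0.024
[ 0.09915619  0.22527399 -0.61466805  1.83216319  0.14407434  1.12528468
 -1.07133054]
t 25.45 shift [-498.8  296.4    0.8] turn -0.0
```

View pics/g5.png

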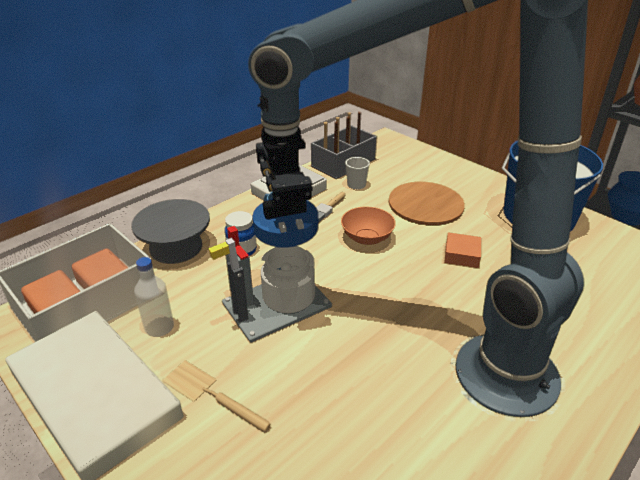

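The jar is open at (288,275), and the cover is held level at (285,220). The lever is up. Now carry it to the bat.

```bash
python3 -m jog '[[[-9,5,0,0],[-26,15,0,0],[-47,28,0,0],[-73,43,0,0],[-99,59,0,0],[-125,74,0,0],[-151,89,0,0],[-176,105,0,0],[-202,120,0,0],[-228,135,0,0]]]'
python3 -m jog '[[[-26,15,0,0],[-52,30,0,0],[-78,46,0,0],[-104,61,0,0],[-130,77,0,0],[-156,92,0,0],[-182,107,0,0],[-206,121,0,0],[-224,133,0,0],[-235,140,0,0]]]'
python3 -c "
from h import *
S=monitor.sense();print(S['opening'],S['qpos'])
go([.503,-.406,.24],S['tool_rot'][2])"
```

```text
time_s: 26.33
position: [0.491, -0.0937, 0.2577]
tool_rot: [-3.14, 0.001, 1.064]
contact_force: [1.5, -0.8, -3.3]
opening: 0.0237
time_s: 27.17
position: [0.4987, -0.3687, 0.257]
tool_rot: [-3.139, 0.002, 1.061]
contact_force: [-0.4, -0.4, -3.4]
opening: 0.024
0.023957547907827233 [ 0.77818124  0.36975627 -0.28185608  1.61494372  0.11090747  1.17481895
 -0.03889508]
t 27.17 shift [-30.4  22.   17. ] turn -0.0
```

```bash
python3 -m jog '[[[-15,10,0,0],[-28,20,0,0],[-31,22,10,0],[-31,22,30,0],[-31,22,55,0],[-31,22,80,0],[-31,22,105,0],[-31,22,130,0],[-31,22,150,0],[-31,22,160,0]]]'
python3 -m jog '[[[0,0,3,0],[0,0,6,0],[0,0,10,0],[0,0,13,0],[0,0,16,0],[0,0,19,0],[0,0,21,0],[0,0,22,0],[0,0,22,0],[0,0,22,0]]]'
python3 -c "
from h import *
S=monitor.sense()
go([.503,-.406,.0637],S['tool_rot'][2])
cv2.imwrite('pics/g6.png',cv2.resize(get_image('side')[100:260,330:530],None,fx=3,fy=3)[:,:,::-1])"
```

```text
time_s: 28.0
position: [0.5028, -0.3998, 0.0945]
tool_rot: [-3.134, -0.002, 1.066]
contact_force: [-0.2, 1.1, -3.9]
opening: 0.0237
time_s: 28.83
position: [0.5052, -0.4026, 0.0768]
tool_rot: [3.141, 0.0, 1.065]
contact_force: [0.3, -0.3, -3.2]
opening: 0.0241
t 28.83 shift [-4.  -0.3 13.1] turn -0.0
```

View pics/g6.png

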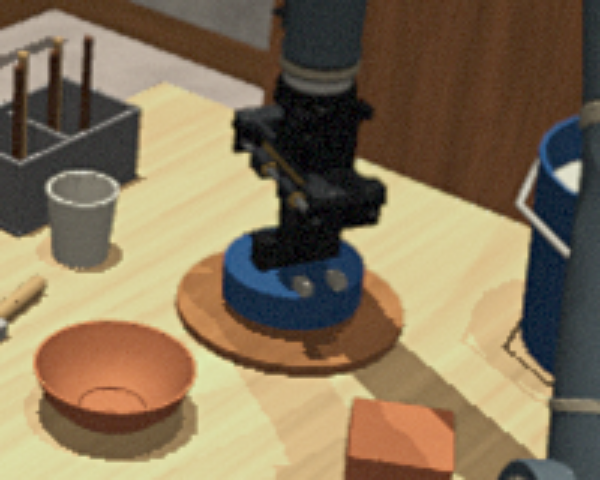

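The cover hovers level over the middle of the bat at (292,280). Lower slowly until the force shows contact.

```bash
python3 -m jog '[[[-2,0,1.5,0],[-3,0,3,0],[-4,0,4.5,0],[-4,0,6,0],[-4,0,7.5,0],[-4,0,9,0],[-4,0,10,0],[-4,0,11,0],[-4,0,11,0],[-4,0,11,0]]]'
python3 -m jog '[[[0,0,0.5,0],[0,0,1,0],[0,0,1.5,0],[0,0,2,0],[0,0,2.5,0],[0,0,2.5,0],[0,0,2.5,0],[0,0,2.5,0],[0,0,2.5,0],[0,0,2.5,0]]]'
```

```text
time_s: 29.72
position: [0.5033, -0.406, 0.0659]
tool_rot: [3.142, 0.0, 1.065]
contact_force: [-0.4, 0.4, -2.5]
opening: 0.0238
time_s: 30.55
position: [0.5026, -0.4073, 0.0643]
tool_rot: [3.141, 0.002, 1.064]
contact_force: [-4.7, -1.5, 4.7]
opening: 0.024
```

It touched down at TCP z 0.0643 (predicted 0.0637). Release, rise, and check.

```bash
python3 -m jog '[[[0,0,0,0],[0,0,0,0],[0,0,0,0],[0,0,0,0],[0,0,0,0],[0,0,0,0],[0,0,-5,0],[0,0,-15,0],[0,0,-35,0],[0,0,-60,0]]]' 0.4
python3 -m jog '[[[0,0,-30,0],[0,0,-70,0],[0,0,-110,0],[0,0,-140,0],[40,-20,-140,0],[80,-40,-140,0],[115,-55,-140,0],[150,-70,-140,0],[150,-70,-140,0],[150,-70,-140,0]]]'
python3 - <<'E'
from h import *
t=get_image("top");s=get_image("side")
x=blobs(mask(t,(100,120,40),(125,255,255),(430,190,535,290)))
for b in x[:2]:print("cover",cv2.minEnclosingCircle(onz("top",b.reshape(-1,2),.052)[:,:2].astype(np.float32)))
cv2.imwrite("pics/g7.png",np.hstack([cv2.resize(t[170:320,390:540],(400,400)),cv2.resize(s[130:330,200:470],(400,296)) if 0 else cv2.resize(s[120:320,200:400],(400,400))])[:,:,::-1])
cv2.imwrite("pics/g8.png",s[:,:,::-1])
E
```

```text
time_s: 31.38
position: [0.5024, -0.4055, 0.1231]
tool_rot: [-3.139, -0.0, 1.065]
contact_force: [0.6, -0.6, 0.6]
opening: 0.0521
time_s: 32.22
position: [0.5156, -0.2378, 0.2648]
tool_rot: [3.139, -0.0, 1.071]
contact_force: [1.0, -1.0, -0.5]
opening: 0.0522
cover ((0.47983676195144653, -0.36211568117141724), 0.025727473199367523)
```

View pics/g8.png

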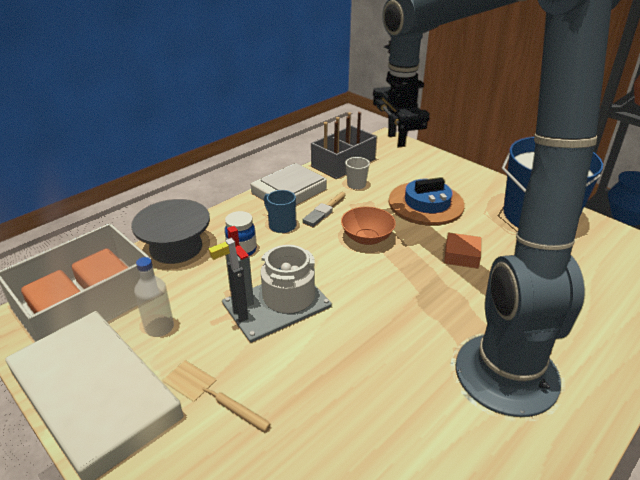

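The cover lies flat, handle up, on the bat at (430,195). The lever is upright, the bystanders are in place and the gripper is well clear. Hand in.

```bash
python3 -c "
from h import *
from station import job_done
print(onz('side',[(430,190)],.054));print(job_done())"
```

```text
[[ 0.49663876 -0.40862591  0.054     ]]
the job is handed in; nothing more can be done
None
```

The job is handed in at about 32 s of the 72 s allowed; no verdict was reported.

**What I did:**
- **Tab:** I pinched the red fin and slid it about 27 mm, so the tongue is clear of the lever.
- **Lever:** I swung it about 95° on its arc, and it stood upright after I let go.
- **Cover:** I turned it anticlockwise with a slight upward pull. It let go at about 70°, and I lifted it at about 73°. I carried it to the bat, lowered it until the force showed contact, then released it and moved away.

**Last checks:**
- **Placing:** The gripper let go at (0.503, -0.407), and I had measured the bat's centre at (0.503, -0.407). A by-eye point in the last side view puts the cover's centre within about 7 mm of that.
- **Height and tilt:** The tool stopped at 0.0643 m when the cover touched down, against 0.0637 m predicted. The cover looks flat with its handle up.
- **Rest of the scene:** The lever is upright, the other objects look unmoved by eye, and the gripper touches nothing.

**Checks that failed or disagreed:**
- **Cover in the top view:** My colour mask on the last top picture caught only a fragment of the cover (26 mm radius instead of 70), so I did not use it. I suspect the arm or its shadow blocked the view.
- **Stand position:** Gripping the lever fin showed it about 4 to 5 mm further along the stand's x than my first image estimate. I corrected the jar axis and the stand's heading before gripping the cover.

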